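# Level the tip bin, find the tin full of worn bearings and hold it over the bin

### The job

Before lifting any tin, move the red-balled lever at the end of the tilting parts bin until it stands straight up, so that the bin is level. Then heft the three identical closed tins one at a time, going from the robot's own left to its right, lifting each well clear of the table and standing it back upright before taking the next, to find by feel the heaviest, the one full of worn bearings. Finish while still holding that heaviest tin in the gripper, upright over the middle of the bin with its foot at least 12 cm above the bin's rim (do not put it down or let go), with the bin still level, the other two tins standing on the table, and the yo-yo, loupe, brass tool and clear pod left where they were.

Things in the scene. Friction and masses are not known exactly. Their poses are not given: they have to be found in the camera images.
- bin (a joint): angle of the stainless tilting bin and its lever, which turn together about a level axis along y: 0 = lever straight up and bin level; positive = lever leaning towards the robot (-x), bin mouth tipped towards the robot; negative = leaning away. It turns from -0.7 to 1.0 with no detent or stop at 0, starts between 0.4 and 0.85, and friction keeps it where it is left; about 2 to 4 N at the ball moves it
- lever_ball (a point): centre of the red ball, 24 mm in diameter, at the top of the lever (a straight 8 mm steel rod), 110 mm from the hinge axis; it moves with the lever
- lever_hinge (a point): fixed point on the hinge axis at the foot of the lever, 30 mm above the table; the lever's ball moves on a circle of 110 mm radius about it in an upright plane along x
- bin_mouth (a point): fixed point at the centre of the bin's mouth, level with its rim when the bin is level (45 mm above the table); the bin is an open stainless box, 100 mm along x, 170 mm along y, 75 mm deep, clamped at the table's far edge and hanging beyond it; the lever stands beyond its left (+y) end, 116 mm from this point
- tin_a_center (a point): one of three closed tins that look alike: aluminium, orange lid, 54 mm in diameter, 55 mm high, upright on the table; this is its centre, 27.5 mm above its foot, z up its axis. They stand in a row: left (y near 0.22), middle (0), right (-0.22), in any order. Each weighs 0.17 to 0.54 kg (contents may shift 2 mm); the heaviest, which may be any of them, outweighs the next by 0.15 kg or more
- tin_b_center (a point): one of three closed tins that look alike: aluminium, orange lid, 54 mm in diameter, 55 mm high, upright on the table; this is its centre, 27.5 mm above its foot, z up its axis. They stand in a row: left (y near 0.22), middle (0), right (-0.22), in any order. Each weighs 0.17 to 0.54 kg (contents may shift 2 mm); the heaviest, which may be any of them, outweighs the next by 0.15 kg or more
- tin_c_center (a point): one of three closed tins that look alike: aluminium, orange lid, 54 mm in diameter, 55 mm high, upright on the table; this is its centre, 27.5 mm above its foot, z up its axis. They stand in a row: left (y near 0.22), middle (0), right (-0.22), in any order. Each weighs 0.17 to 0.54 kg (contents may shift 2 mm); the heaviest, which may be any of them, outweighs the next by 0.15 kg or more
- yoyo: bystander: teal aluminium yo-yo lying flat, 56 mm in diameter, 41 mm high; origin at the centre of its underside
- loupe: bystander: black magnifier loupe with a glass top, 38 mm in diameter, 27 mm high; origin at the centre of its underside
- seat_tool: bystander: brass bearing seat tool standing on its foot, 34 mm in diameter, 64 mm high; origin at the centre of its underside
- pod: bystander: clear polycarbonate storage pod with bearings in it, 72 by 72 mm, 45 mm high; origin at the centre of its underside
Things that resemble listed ones, but are neither listed nor needed, are in the scene too. What is shaped like the part that bears tin_c_center but blue or green is not meant.

How it is judged (in metres and radians):
On the way, in this order (a step that is already met when the one before it is completed fails the run):
1. the lever stands upright (bin level) within 0.09 rad and is at rest (value of joint bin between -0.09 and 0.09 rad and velocity of joint bin between -0.1 and 0.1 rad/s), for 0.3 s.
2. the tin on the robot's left is lifted clear of the table (((height (world z) of tin_a_center above 0.05 m and world y of tin_a_center above 0.11 m) or (height (world z) of tin_b_center above 0.05 m and world y of tin_b_center above 0.11 m) or (height (world z) of tin_c_center above 0.05 m and world y of tin_c_center above 0.11 m))), for 0.2 s.
3. the middle tin is lifted clear of the table (((height (world z) of tin_a_center above 0.05 m and world y of tin_a_center between -0.11 and 0.11 m) or (height (world z) of tin_b_center above 0.05 m and world y of tin_b_center between -0.11 and 0.11 m) or (height (world z) of tin_c_center above 0.05 m and world y of tin_c_center between -0.11 and 0.11 m))), for 0.2 s.
4. the tin on the robot's right is lifted clear of the table (((height (world z) of tin_a_center above 0.05 m and world y of tin_a_center below -0.11 m) or (height (world z) of tin_b_center above 0.05 m and world y of tin_b_center below -0.11 m) or (height (world z) of tin_c_center above 0.05 m and world y of tin_c_center below -0.11 m))), for 0.2 s.
5. the heaviest tin is held up over the bin's mouth (((x of tin_a_center in the frame of bin_mouth between -0.04 and 0.04 m and y of tin_a_center in the frame of bin_mouth between -0.065 and 0.065 m and height (world z) of tin_a_center above 0.155 m and contact force between each of tin_b, tin_c and table below 3.7 N) or (x of tin_b_center in the frame of bin_mouth between -0.04 and 0.04 m and y of tin_b_center in the frame of bin_mouth between -0.065 and 0.065 m and height (world z) of tin_b_center above 0.155 m and contact force between each of tin_a, tin_c and table below 3.7 N) or (x of tin_c_center in the frame of bin_mouth between -0.04 and 0.04 m and y of tin_c_center in the frame of bin_mouth between -0.065 and 0.065 m and height (world z) of tin_c_center above 0.155 m and contact force between each of tin_a, tin_b and table below 3.7 N))), for 0.2 s.
At the end, for the whole second after the job is handed in: The heaviest tin (the two left press on the table with under 3.7 N each) is held by the fingers, still, upright within 0.25 rad, centre over 155 mm high and within 40 mm (x) and 65 mm (y) of the bin mouth centre; lever upright within 0.11 rad; the other two tins stand on the table (value of joint bin between -0.11 and 0.11 rad and ((x of tin_a_center in the frame of bin_mouth between -0.04 and 0.04 m and y of tin_a_center in the frame of bin_mouth between -0.065 and 0.065 m and height (world z) of tin_a_center above 0.155 m and contact force between each of tin_b, tin_c and table below 3.7 N and angle between tin_a_center's own z axis and vertical below 0.25 rad and contact force between tin_a and the fingers above 1 N and linear speed of tin_a below 0.03 m/s and height (world z) of tin_b_center between 0.021 and 0.034 m and angle between each of tin_b_center, tin_c_center's own z axis and vertical below 0.12 rad and height (world z) of tin_c_center between 0.021 and 0.034 m) or (x of tin_b_center in the frame of bin_mouth between -0.04 and 0.04 m and y of tin_b_center in the frame of bin_mouth between -0.065 and 0.065 m and height (world z) of tin_b_center above 0.155 m and contact force between each of tin_a, tin_c and table below 3.7 N and angle between tin_b_center's own z axis and vertical below 0.25 rad and contact force between tin_b and the fingers above 1 N and linear speed of tin_b below 0.03 m/s and height (world z) of tin_a_center between 0.021 and 0.034 m and angle between each of tin_a_center, tin_c_center's own z axis and vertical below 0.12 rad and height (world z) of tin_c_center between 0.021 and 0.034 m) or (x of tin_c_center in the frame of bin_mouth between -0.04 and 0.04 m and y of tin_c_center in the frame of bin_mouth between -0.065 and 0.065 m and height (world z) of tin_c_center above 0.155 m and contact force between each of tin_a, tin_b and table below 3.7 N and angle between tin_c_center's own z axis and vertical below 0.25 rad and contact force between tin_c and the fingers above 1 N and linear speed of tin_c below 0.03 m/s and height (world z) of tin_a_center between 0.021 and 0.034 m and angle between each of tin_a_center, tin_b_center's own z axis and vertical below 0.12 rad and height (world z) of tin_b_center between 0.021 and 0.034 m))); the arm keeps its last pose, push and grip.
It fails at once if a tin is lifted while the bin is not level (lever more than 0.2 rad from upright) ((height (world z) of tin_a_center above 0.05 m or height (world z) of tin_b_center above 0.05 m or height (world z) of tin_c_center above 0.05 m) and not (value of joint bin between -0.2 and 0.2 rad)).
It fails at once if the yo-yo is moved more than 20 mm (distance of yoyo from where it was at the start of the episode above 0.02 m).
It fails at once if the loupe is moved more than 20 mm (distance of loupe from where it was at the start of the episode above 0.02 m).
It fails at once if the brass seat tool is moved more than 20 mm (distance of seat_tool from where it was at the start of the episode above 0.02 m).
It fails at once if the clear pod is moved more than 20 mm (distance of pod from where it was at the start of the episode above 0.02 m).
It also fails if it takes over 72 s, if anything falls off the work surface, if the arm or the gripper's body presses on something with over 40 N, if the wrist force passes 120 N, or if a joint passes its speed limit or range.

### The arm

A 6-joint arm with a two-finger parallel gripper is mounted at the origin on the work surface. World frame = base frame: x ahead of the robot, y to its left, z up, the work surface at z = 0. Lengths are in mm, angles in rad, forces in N, time in s.
With the tool pointing down it reaches from about 350 to 800 mm from the base axis. Payload 7.3 kg.
Tool frame: the origin (TCP) lies on the centre line of the jaws, within the pads' length; the fingertips stand 19 mm ahead of it and the grasp point (between the pads) is the TCP; z points along the fingers, y is the line along which they close (so a half turn about z gives the same grasp; the last joint's range is limited). The gripper opens to 85 mm and grips with 20 to 120 N. Pads are 22 mm wide; open, the fingers measure 114 mm over their backs; the gripper's body (76 mm by 85 mm) begins 54 mm behind the grasp point. The pads swing forward as they close: fully open they stand 13 mm farther back than shut.
Start: joints at [-0.146, 0.342, 1.524, -0, 1.275, -0.146], TCP at [525.017, 0.02, 250.322] pointing down, gripper open.
Joint ranges: [-2.53, 2.53], [-0.77, 2.02], [0.04, 2.7], [-1, 4.14], [0.28, 2.66], [-3.11, 3.11]. Speed limits (rad/s): [2.57, 2.57, 3.14, 3.14, 3.14, 3.14].

### API

Orientations are given as a unit quaternion [x, y, z, w].
In Python, from cell import bot gives the robot as it stands.
- The arm moves only by the tool move_arm, never from a script. Its argument "rows" is a list of rows, each a list of 4 numbers: the shift along the tool's x, y, z scaled (see below), then the turn about the tool's z scaled (see below). In form: [[x, y, z, yaw], ...]. A call has exactly 5 rows; each row shifts and turns the commanded pose from where the row before left it, along the tool's axes as they then stand; what a row does not reach is not made up. The controller multiplies each number of a shift by 0.02 m and each number of a turn by 0.1 rad. A row lasts 1/12 s, in which the tool goes at most 41.7 mm and 7.16 degrees, less where a joint would pass 70% of its speed; a pose out of reach is approached as far as the arm can. A call with a number of a shift or a turn outside -1 to 1 is refused whole. A call with a gripper value outside its range is refused whole. "grip" is the gripper's target within -1 to 1 (shut at 1, half-way at 0, fully open at -1), set as the call begins (left out, the last holds). The fingers move at their own pace and stop on an object; "grip_force" is the grip in N (left out, the last holds). Time passes only in rows, so rows that do not move let the fingers close, or fill a call up. It gives the time, the measured TCP pose, the force, the opening and the grip force at its end, in the units of the state.
- bot.read_state(): the state, without advancing time (a new reading comes with each control period).
- bot.grab_frame(name): name is "scene" or "side" or "wrist"; returns a dict with "frame" (400x640x3 uint8, red, green, blue), "fov_y" (degrees; the focal length in pixels is half the picture's height over the tangent of half this angle, whatever the lens; pixels are square), "cx", "cy" (the principal point, pixels), "T" (4x4, takes a point from camera to world coordinates); the wrist camera has in their place "T_tool_cam" (4x4, takes a point from camera to tool coordinates, whose origin is the TCP and whose axes are the flange's). Camera axes: x right, y up, looking along -z (the intrinsics and any distortion apply to the point x, -y, -z); pixel columns grow to the right and rows downward; lengths in mm; the calibration is good to about 2 mm. A picture is of the moment at which its call begins: read the wrist's pose just before it. There is no depth.
- bot.finish_job(): hands the job in; it is judged then, once.
The state is a dict: "clock": time; "joint_pos": joint angles; "qvel": joint speeds; "joint_torque": joint torques, N m; "eef_pos": TCP position; "tool_rot": TCP orientation; "ft_force": force on the tool from outside, world axes, zero at the start; "ft_torque": the same for the moment, N m; "gripper_width": finger opening in mm; "gripper_force": force on a finger pad.
Only numpy, scipy, OpenCV 4.12 (cv2) and the standard library are available. Lean on these libraries where they do the work, as an engineer would, in place of code of your own. Each camera call takes 0.05 s, during which the arm holds its last target. There are 200 camera calls.

## Working session

There is one attempt and no reset: what is moved stays moved. The work goes in short steps, Python scripts to look and compute and a tool call to move; the robot and the scene stay as the last step left them, time stands still between calls to the robot, and variables do not carry over. Pictures are saved under pics/ and viewed, at most 10 in all, crops included, and the job is handed in when it is done.

Besides the shell and the picture viewer there is one more tool, called as name([rows], argument=value, ...), one row to a line, values as JSON. move_arm: Moves the arm, as the interface text tells. Its arguments: {"type":"object","properties":{"rows":{"type":"array","items":{"type":"array","items":{"type":"number"}}},"grip":{"type":"number"},"grip_force":{"type":"number"}},"required":["rows"]}

```bash
mkdir -p pics
cat > h.py <<'E'
import numpy as np, cv2
from cell import bot
def save(n,fn):
    f=bot.grab_frame(n); cv2.imwrite('pics/'+fn,f['frame'][:,:,::-1]); return f
def ray(f,u,v,T=None):
    T=np.array(f['T'] if T is None else T); fl=200/np.tan(np.radians(f['fov_y'])/2)
    d=T[:3,:3]@np.array([(u-f['cx'])/fl,-(v-f['cy'])/fl,-1.]); return T[:3,3],d
def atz(f,u,v,z,T=None):
    o,d=ray(f,u,v,T); return (o+d*(z-o[2])/d[2]).round(1)
def proj(f,p):
    T=np.array(f['T']); fl=200/np.tan(np.radians(f['fov_y'])/2)
    c=T[:3,:3].T@(np.array(p)-T[:3,3]); return (f['cx']-fl*c[0]/c[2], f['cy']+fl*c[1]/c[2])
E
python3 - <<'E'
from h import *
s=bot.read_state(); print(s)
for n in ['scene','side']:
    f=save(n,n+'0.png'); print(n,{k:v for k,v in f.items() if k!='frame'})
E
```

```text
{'clock': 0.0, 'joint_pos': array([-1.46006901e-01,  3.42667305e-01,  1.52505703e+00, -1.94213392e-06,
        1.27540620e+00, -1.46020599e-01]), 'qvel': array([ 6.02214569e-04, -1.83237649e-04, -1.10490099e-03, -6.00701225e-05,
        8.70771930e-04,  3.84387766e-04]), 'joint_torque': array([ 5.72253757e-04, -4.33677435e+01, -2.46005630e+01, -7.37992127e-05,
        7.83137977e-03, -1.18290802e-05]), 'eef_pos': array([5.24606936e+02, 7.58842189e-02, 2.49640742e+02]), 'tool_rot': array([ 7.07101528e-01,  7.07111616e-01, -4.59572839e-04, -6.16491615e-04]), 'ft_force': array([0.62660541, 0.08744886, 0.11100079]), 'ft_torque': array([ 0.02634307,  0.08841443, -0.0291247 ]), 'gripper_force': 0.0, 'gripper_width': 85.04922270754788}
scene {'fov_y': 44.055325908458805, 'cx': 324.81666043808025, 'cy': 199.05027364332827, 'T': array([[-7.84521085e-01, -4.38720646e-01,  4.38236081e-01,
         1.06323658e+03],
       [ 6.20100061e-01, -5.53213309e-01,  5.56265179e-01,
         7.28147088e+02],
       [-1.60698549e-03,  7.08151982e-01,  7.06058205e-01,
         1.02743597e+03],
       [ 0.00000000e+00,  0.00000000e+00,  0.00000000e+00,
         1.00000000e+00]])}
side {'fov_y': 44.16668448463562, 'cx': 323.23692755796736, 'cy': 189.90620824993792, 'T': array([[-9.83011151e-01,  1.11558823e-01, -1.45752208e-01,
         2.98971864e+02],
       [-1.83544690e-01, -6.00285443e-01,  7.78439936e-01,
         1.04770355e+03],
       [-6.51085871e-04,  7.91967181e-01,  6.10563314e-01,
         9.30278969e+02],
       [ 0.00000000e+00,  0.00000000e+00,  0.00000000e+00,
         1.00000000e+00]])}
```

View pics/scene0.png

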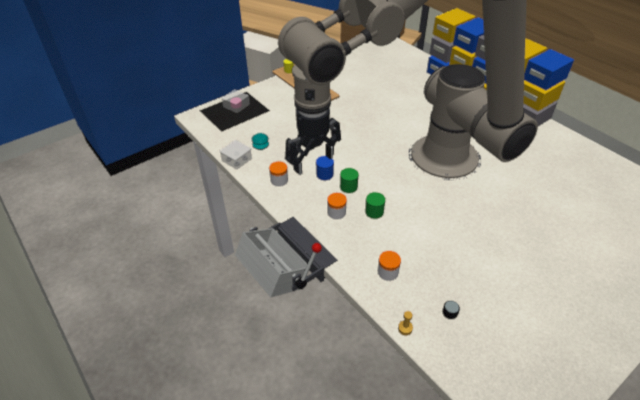

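View pics/side0.png

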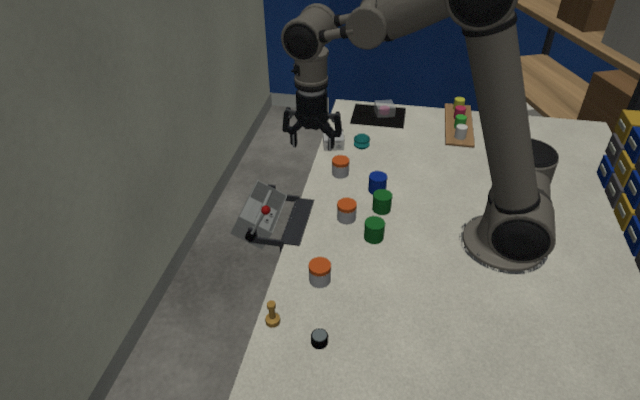

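Scene view: the orange-lidded tins are at lids (278,168), (337,200) and (389,260). The decoys are blue (325,167) and green (349,178), (375,203). The red ball is at (317,247), or (266,210) in the side view. Brass tool (406,323), loupe (452,310), pod (236,154), yo-yo (260,141). I'll measure by colour blobs and check one crop.

Run:
```python
from h import *
F={n:bot.grab_frame(n) for n in ['scene','side']}
R={}
for n,f in F.items():
    hsv=cv2.cvtColor(f['frame'],cv2.COLOR_RGB2HSV)
    for c,lo,hi in [('orange',(6,170,120),(14,255,255)),('red',(0,170,100),(4,255,255)),('red2',(174,150,90),(180,255,255)),('green',(50,120,40),(75,255,255)),('blue',(110,150,60),(125,255,255))]:
        m=cv2.inRange(hsv,lo,hi); k,l,st,ce=cv2.connectedComponentsWithStats(m)
        for i in range(1,k):
            if 25<st[i,4]<900:
                z=55 if c!='red' else 100
                print(n,c,st[i],ce[i].round(1),atz(f,*ce[i],52))
# ball triangulate
def tri(a,b):
    A=[];B=[]
    for f,p in zip(F.values(),(a,b)):
        o,d=ray(f,*p); d/=np.linalg.norm(d); P=np.eye(3)-np.outer(d,d); A.append(P);B.append(P@o)
    return np.linalg.lstsq(np.vstack(A),np.hstack(B),rcond=None)[0]
print(tri((317,247),(266,210)))
f=F['scene']
for nm,u,v in [('brass foot',406,329),('loupe',451,314),('pod',236,158),('yoyo',260,145)]: print(nm,atz(f,u,v,5))
c=np.hstack([cv2.resize(F['scene']['frame'][130:300,220:430],None,fx=2,fy=2),]); 
c2=cv2.resize(F['side']['frame'][140:310,220:400],None,fx=2,fy=2)
cv2.imwrite('pics/crop1.png',np.hstack([c,c2])[:,:,::-1])
```

```text
scene orange [270 162  17  14 191] [278.  168.1] [ 486.3 -229.6   52. ]
scene orange [328 193  18  16 225] [336.6 200.2] [435.  -16.4  52. ]
scene orange [380 251  20  19 313] [389.5 260.1] [465.1 228.2  52. ]
scene red [312 243   9   9  64] [316.4 247.1] [582.1  82.2  52. ]
scene green [341 169  17  23 344] [348.7 179.8] [354.1 -59.4  52. ]
scene green [366 193  19  25 380] [374.8 204.7] [363.2  62.8  52. ]
scene blue [472  18  12  19  74] [479.3  27.8] [-703.3 -443.8   52. ]
scene blue [454  22  24  30 160] [464.7  37.7] [-585.3 -423.6   52. ]
scene blue [529  50  22  18  52] [537.2  57.9] [-677.7 -137.5   52. ]
scene blue [536  54  37  33 294] [556.   69.1] [-661.3  -43.3   52. ]
scene blue [428  56  21  17  85] [436.5  62.6] [-343.2 -358.    52. ]
scene blue [473  57  13  12  57] [479.1  62.1] [-474.3 -257.9   52. ]
scene blue [525  64  17  23  74] [531.2  76.5] [-542.6  -69.7   52. ]
scene blue [317 156  16  24 282] [324.5 166.9] [ 374.2 -147.7   52. ]
side orange [333 156  15   9 115] [340.2 160. ] [ 484.4 -234.6   52. ]
side orange [338 198  18  12 167] [346.5 203.9] [432.5 -2
[... 283 characters left out ...]
de green [365 217  19  27 442] [373.7 229.5] [346.   72.1  52. ]
side blue [633 127   7  12  47] [637.  131.1] [-494.2 -596.    52. ]
side blue [604 156  10  18  61] [608.9 164.1] [-345.7 -365.1   52. ]
side blue [632 171   8  14  47] [636.6 175.9] [-411.4 -313.5   52. ]
side blue [369 172  17  21 253] [377.  180.3] [ 359.  -147.6   52. ]
side blue [634 196   6  13  26] [636.8 202.3] [-372.4 -177.5   52. ]
side blue [633 216   7  16  52] [636.6 222. ] [-345.8  -87.2   52. ]
side blue [633 244   7  12  26] [636.6 250.6] [-311.9   29.8   52. ]
[617.91237812 132.76086284 127.44881725]
brass foot [545.7 374.2   5. ]
loupe [433.6 412.    5. ]
pod [ 535.8 -399.6    5. ]
yoyo [ 439.5 -407.6    5. ]
```

View pics/crop1.png

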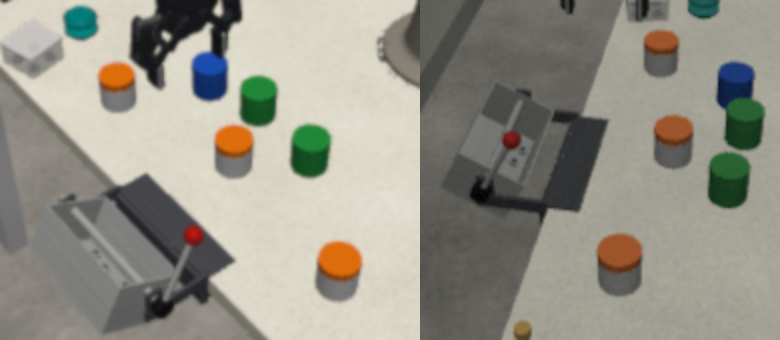

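Crop confirms the three orange/aluminium tins: left about (464,227), middle (434,-18) and right (485,-232). The ball at (618,133,127) gives a lean of about 0.48 rad, which is in the allowed range. I'll go above the ball; the jaws already close along x.

move_arm([
  [1,0.7,0.3,0],
  [1,0.7,0.3,0],
  [1,0.7,0.3,0],
  [1,0.7,0.3,0],
  [1,0.7,0.3,0],
], grip=-1)

```text
clock: 0.62
eef_pos: [595.5, 101.0, 219.8]
tool_rot: [0.707, 0.707, -0.0, -0.0]
ft_force: [0.4, -0.5, 0.3]
gripper_width: 85.6
gripper_force: 0.0
```

move_arm([
  [0.8,0.6,0.4,0],
  [0.8,0.6,0.4,0],
  [0,0,0,0],
  [0,0,0,0],
  [0,0,0,0],
])

```text
clock: 1.03
eef_pos: [618.7, 131.6, 204.3]
tool_rot: [0.707, 0.707, -0.0, -0.0]
ft_force: [-0.2, -0.6, 0.3]
gripper_width: 85.0
gripper_force: 0.0
```

Run:
```python
from h import *
s=bot.read_state(); f=save('wrist','w1.png'); print(s['eef_pos'],s['tool_rot'],s['ft_force'],{k:v for k,v in f.items() if k!='frame'})
from scipy.spatial.transform import Rotation as R
M=np.eye(4);M[:3,:3]=R.from_quat(s['tool_rot']).as_matrix();M[:3,3]=s['eef_pos']
T=M@np.array(f['T_tool_cam'])
f['T']=T
for p in [(618,133,127),(669,133,30)]: print(proj(f,p))
```

```text
[618.71437211 131.64185371 204.25947106] [ 7.07071223e-01  7.07142266e-01 -3.14310481e-04 -4.55179539e-05] [-0.22749287 -0.63065364  0.33976577] {'fov_y': 70.06903396360462, 'cx': 315.05142274828427, 'cy': 202.6180882940557, 'T_tool_cam': array([[-1.74539925e-03,  9.65784766e-01,  2.59339042e-01,
         6.47467528e+01],
       [ 9.99998386e-01,  1.79642095e-03,  4.02579182e-05,
         6.39015770e-02],
       [-4.27001602e-04,  2.59338693e-01, -9.65786343e-01,
        -1.22945413e+02],
       [ 0.00000000e+00,  0.00000000e+00,  0.00000000e+00,
         1.00000000e+00]])}
(np.float64(314.08092005500765), np.float64(215.22572767432422))
(np.float64(362.33403432762935), np.float64(187.57644415740344))
```

View pics/w1.png

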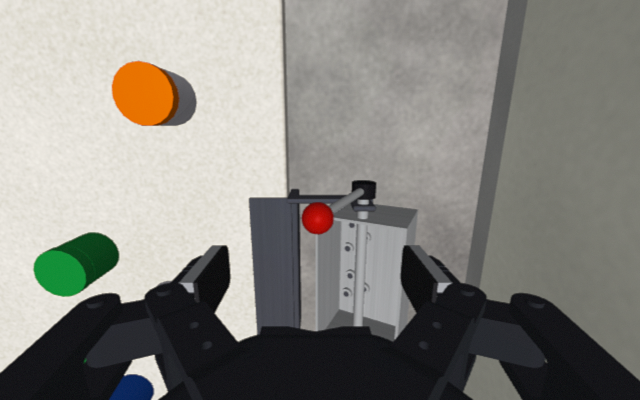

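Wrist view: ball at (318,218), hinge pivot at (362,190), both within 4 px of the prediction. So the ball is at about (620.5,131,128) and the hinge at about x = 669. I'll straddle it and grip lightly.

move_arm([
  [0,0.05,0.95,0],
  [0,0.05,0.95,0],
  [0,0,0.95,0],
  [0,0,0.95,0],
  [0,0,0,0],
])

```text
clock: 1.5
eef_pos: [618.8, 130.8, 125.2]
tool_rot: [0.708, 0.707, -0.002, -0.002]
ft_force: [-0.4, 0.3, -0.7]
gripper_width: 85.3
gripper_force: 0.0
```

move_arm([
  [0,0,0,0],
  [0,0,0,0],
  [0,0,0,0],
  [0,0,0,0],
  [0,0,0,0],
], grip=1, grip_force=20)

```text
clock: 1.92
eef_pos: [621.4, 132.0, 129.5]
tool_rot: [0.707, 0.707, 0.001, 0.001]
ft_force: [-2.1, 0.4, 2.4]
gripper_width: 25.4
gripper_force: 2.5
```

move_arm([
  [0,0,0,0],
  [0,0,0,0],
  [0,0,0,0],
  [0,0,0,0],
  [0,0,0,0],
])

```text
clock: 2.33
eef_pos: [621.2, 132.1, 129.5]
tool_rot: [0.707, 0.707, 0.0, 0.0]
ft_force: [-3.7, -0.3, 5.9]
gripper_width: 22.6
gripper_force: 19.1
```

move_arm([
  [0,0.23,-0.1,0],
  [0,0.23,-0.1,0],
  [0,0.23,-0.08,0],
  [0,0.23,-0.08,0],
  [0,0.23,-0.05,0],
])

```text
clock: 2.75
eef_pos: [642.7, 132.2, 136.9]
tool_rot: [0.707, 0.707, -0.001, -0.001]
ft_force: [-6.5, 0.3, 3.0]
gripper_width: 22.3
gripper_force: 20.0
```

move_arm([
  [0,0.25,-0.05,0],
  [0,0.25,-0.04,0],
  [0,0.25,-0.03,0],
  [0,0.25,-0.02,0],
  [0,0.24,0,0],
])

```text
clock: 3.17
eef_pos: [667.6, 132.2, 139.2]
tool_rot: [0.707, 0.707, -0.001, -0.001]
ft_force: [-4.0, 0.5, 0.9]
gripper_width: 22.8
gripper_force: 20.3
```

move_arm([
  [0,0,0,0],
  [0,0,0,0],
  [0,0,0,0],
  [0,0,0,0],
  [0,0,0,0],
])

```text
clock: 3.58
eef_pos: [668.4, 132.2, 139.1]
tool_rot: [0.707, 0.707, -0.0, -0.0]
ft_force: [-2.8, 1.0, 0.7]
gripper_width: 22.4
gripper_force: 20.1
```

Run:
```python
from h import *
a=save('scene','s2.png');b=save('side','d2.png')
c=cv2.resize(a['frame'][200:310,220:360],None,fx=2.8,fy=2.8,interpolation=2)
d=cv2.resize(b['frame'][140:250,200:340],None,fx=2.8,fy=2.8,interpolation=2)
cv2.imwrite('pics/c2.png',np.hstack([c,d])[:,:,::-1])
for f in (a,b): print([np.round(proj(f,p)) for p in [(669,132,140),(669,132,30),(669,16,45)]])
```

```text
[array([299., 254.]), array([301., 282.]), array([274., 249.])]
[array([246., 204.]), array([250., 236.]), array([262., 204.])]
```

View pics/c2.png

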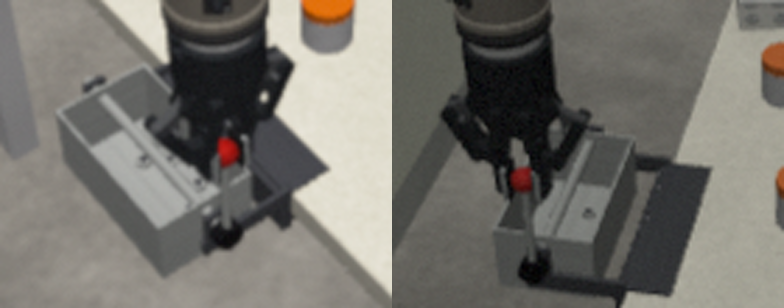

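Bin looks level, with the lever upright in both views: scene ball (301,254) over hinge (301,283), side ball (247,204) over hinge (250,236). Both agree with an x offset of at most a few mm. I'll release and rise.

move_arm([
  [0,0,0,0],
  [0,0,0,0],
  [0,0,0,0],
  [0,0,0,0],
  [0,0,0,0],
], grip=-1)

```text
clock: 4.1
eef_pos: [669.1, 131.9, 139.5]
tool_rot: [0.707, 0.707, 0.0, 0.0]
ft_force: [-0.0, -0.8, -0.5]
gripper_width: 80.9
gripper_force: 0.0
```

move_arm([
  [0,0,-0.6,0],
  [0,0,-1,0],
  [0,0,-1,0],
  [0,0,-1,0],
  [0,0,-1,0],
])

```text
clock: 4.52
eef_pos: [668.9, 132.0, 233.4]
tool_rot: [0.707, 0.707, 0.0, 0.0]
ft_force: [-0.2, -0.1, -0.1]
gripper_width: 85.0
gripper_force: 0.0
```

```bash
cat >> h.py <<'E'
def wrist():
    from scipy.spatial.transform import Rotation as R
    s=bot.read_state(); f=bot.grab_frame('wrist')
    M=np.eye(4);M[:3,:3]=R.from_quat(s['tool_rot']).as_matrix();M[:3,3]=s['eef_pos']
    f['T']=M@np.array(f['T_tool_cam']); return s,f
def blobs(f,lo,hi,z,amin=60):
    hsv=cv2.cvtColor(f['frame'],cv2.COLOR_RGB2HSV)
    k,l,st,ce=cv2.connectedComponentsWithStats(cv2.inRange(hsv,lo,hi))
    return [(st[i].tolist(),ce[i].round(1),atz(f,*ce[i],z)) for i in range(1,k) if st[i,4]>amin]
RED=((0,170,80),(4,255,255)); OR=((6,170,80),(15,255,255))
E
python3 - <<'E'
from h import *
s,f=wrist(); print(s['eef_pos'],blobs(f,*RED,140),blobs(f,*OR,55))
cv2.imwrite('pics/w3.png',f['frame'][:,:,::-1])
print(proj(f,(669,132,30)),proj(f,(669,16,45)))
E
```

```text
[668.91251327 131.98125015 233.43640953] [([300, 198, 29, 29, 650], array([314.1, 211.6]), array([668.3, 131.3, 140. ]))] [([81, 68, 61, 58, 2736], array([111. ,  97.2]), array([466.5, 224.7,  55. ])), ([111, 287, 33, 17, 332], array([127.4, 294.8]), array([444.5,   2.2,  55. ]))]
(np.float64(314.83145518286835), np.float64(183.6002413115884)) (np.float64(315.02976433048343), np.float64(279.5861669669806))
```

View pics/w3.png

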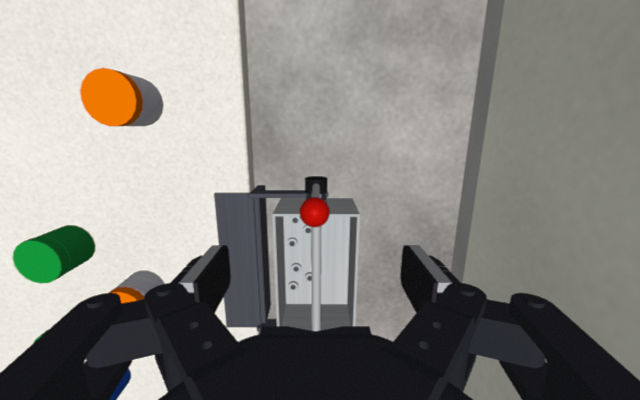

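Wrist view: ball (314,212) sits over hinge knob (316,185), and the bin rim runs from column 274 to 359, centred at 316. The bin is level and the mouth is at about (669.5,16). Next is the left tin at (466,225).

move_arm([
  [0.45,-1,0,0],
  [0.45,-1,0,0],
  [0.45,-1,0,0],
  [0.45,-1,0,0],
  [0.45,-1,0,0],
])

```text
clock: 4.98
eef_pos: [568.0, 177.3, 232.1]
tool_rot: [0.707, 0.707, 0.001, 0.0]
ft_force: [1.4, 0.1, 0.2]
gripper_width: 85.3
gripper_force: 0.0
```

move_arm([
  [0.45,-1,0.8,0],
  [0.45,-1,0.8,0],
  [0.45,-1,0.8,0],
  [0.45,-1,0.8,0],
  [0.45,-1,0.8,0],
])

```text
clock: 5.4
eef_pos: [468.2, 222.4, 151.6]
tool_rot: [0.707, 0.707, 0.001, 0.0]
ft_force: [-0.2, 0.8, 0.1]
gripper_width: 85.6
gripper_force: 0.0
```

move_arm([
  [0,0,0,0],
  [0,0,0,0],
  [0,0,0,0],
  [0,0,0,0],
  [0,0,0,0],
])

```text
clock: 5.82
eef_pos: [470.2, 221.8, 152.2]
tool_rot: [0.707, 0.707, 0.001, 0.001]
ft_force: [-0.2, -0.5, -0.6]
gripper_width: 85.5
gripper_force: 0.0
```

Run:
```python
from h import *
s,f=wrist(); print(s['eef_pos'],s['ft_force'],blobs(f,*OR,55))
```

```text
[470.15068201 221.80262868 152.1612446 ] [-0.23420199 -0.5052518  -0.61112538] [([273, 171, 67, 67, 3477], array([306.1, 204.4]), array([463.3, 226.1,  55. ]))]
```

move_arm([
  [0.1,-0.17,0.8,0],
  [0.1,-0.17,0.8,0],
  [0,0,0.9,0],
  [0,0,0.9,0],
  [0,0,0.9,0],
])

```text
clock: 6.28
eef_pos: [462.7, 225.9, 64.9]
tool_rot: [0.707, 0.707, 0.001, 0.0]
ft_force: [0.7, -0.7, 0.8]
gripper_width: 85.4
gripper_force: 0.0
```

move_arm([
  [0,0,0.9,0],
  [0,0,0.9,0],
  [0,0,0,0],
  [0,0,0,0],
  [0,0,0,0],
])

```text
clock: 6.7
eef_pos: [462.9, 226.1, 30.2]
tool_rot: [0.707, 0.707, 0.001, 0.0]
ft_force: [0.6, 0.6, 1.0]
gripper_width: 85.1
gripper_force: 0.0
```

move_arm([
  [0,0,0,0],
  [0,0,0,0],
  [0,0,0,0],
  [0,0,0,0],
  [0,0,0,0],
], grip=1, grip_force=45)

```text
clock: 7.12
eef_pos: [462.7, 226.2, 30.6]
tool_rot: [0.707, 0.707, 0.001, 0.001]
ft_force: [-0.7, -0.1, 6.6]
gripper_width: 54.1
gripper_force: 47.0
```

move_arm([
  [0,0,0,0],
  [0,0,0,0],
  [0,0,0,0],
  [0,0,0,0],
  [0,0,0,0],
])

```text
clock: 7.53
eef_pos: [462.7, 226.2, 30.6]
tool_rot: [0.707, 0.707, 0.001, 0.001]
ft_force: [0.5, -0.9, 6.0]
gripper_width: 54.1
gripper_force: 47.0
```

move_arm([
  [0,0,-0.4,0],
  [0,0,-0.6,0],
  [0,0,-0.8,0],
  [0,0,-0.8,0],
  [0,0,-0.4,0],
])

```text
clock: 7.95
eef_pos: [462.6, 226.3, 91.4]
tool_rot: [0.707, 0.707, 0.001, 0.001]
ft_force: [0.4, -0.2, -2.5]
gripper_width: 53.7
gripper_force: 48.2
```

move_arm([
  [0,0,0,0],
  [0,0,0,0],
  [0,0,0,0],
  [0,0,0,0],
  [0,0,0,0],
])

```text
clock: 8.37
eef_pos: [461.5, 225.8, 88.5]
tool_rot: [0.707, 0.707, -0.001, -0.0]
ft_force: [-0.2, 0.3, -2.8]
gripper_width: 53.9
gripper_force: 48.2
```

move_arm([
  [0,0,0,0],
  [0,0,0,0],
  [0,0,0,0],
  [0,0,0,0],
  [0,0,0,0],
])

```text
clock: 8.78
eef_pos: [462.0, 226.0, 89.3]
tool_rot: [0.707, 0.707, -0.0, 0.0]
ft_force: [-0.5, 0.7, -2.4]
gripper_width: 53.5
gripper_force: 48.1
```

Run:
```python
from h import *
F=[]
for i in range(4):
    bot.grab_frame('scene'); s=bot.read_state(); F.append(s['ft_force'][2])
print(s['eef_pos'],F)
```

```text
[462.04239366 226.03096149  89.34594111] [np.float64(-3.0605058430293974), np.float64(-3.325842184950315), np.float64(-3.9679665032784066), np.float64(-2.4533787448015953)]
```

Left is about 2.9 N. I'll set it down, release and go up.

move_arm([
  [0,0,0.8,0],
  [0,0,0.8,0],
  [0,0,0.7,0],
  [0,0,0.4,0],
  [0,0,0.25,0],
])

```text
clock: 9.4
eef_pos: [461.4, 225.8, 30.2]
tool_rot: [0.707, 0.707, -0.001, -0.0]
ft_force: [-18.5, -7.1, 69.5]
gripper_width: 54.1
gripper_force: 54.1
```

move_arm([
  [0,0,0,0],
  [0,0,0,0],
  [0,0,0,0],
  [0,0,0,0],
  [0,0,0,0],
])

```text
clock: 9.82
eef_pos: [462.3, 226.1, 30.5]
tool_rot: [0.707, 0.707, 0.0, 0.0]
ft_force: [0.4, 1.4, -1.6]
gripper_width: 53.8
gripper_force: 48.2
```

move_arm([
  [0,0,0,0],
  [0,0,0,0],
  [0,0,0,0],
  [0,0,0,0],
  [0,0,0,0],
], grip=-1)

```text
clock: 10.23
eef_pos: [462.1, 226.0, 30.4]
tool_rot: [0.707, 0.707, 0.0, 0.0]
ft_force: [0.3, -1.2, -0.7]
gripper_width: 85.3
gripper_force: 0.0
```

move_arm([
  [0,0,-0.6,0],
  [0,0,-1,0],
  [0,0,-1,0],
  [0,0,-1,0],
  [0,0,-1,0],
])

```text
clock: 10.65
eef_pos: [461.9, 226.0, 123.3]
tool_rot: [0.707, 0.707, -0.0, 0.0]
ft_force: [0.7, 0.9, 0.7]
gripper_width: 85.3
gripper_force: 0.0
```

move_arm([
  [-0.4,0,-1,0],
  [-1,0,0,0],
  [-1,0,0,0],
  [-1,0,0,0],
  [-1,0,0,0],
])

```text
clock: 11.07
eef_pos: [461.9, 137.3, 142.5]
tool_rot: [0.707, 0.707, 0.0, 0.0]
ft_force: [-0.2, 0.4, 0.7]
gripper_width: 85.3
gripper_force: 0.0
```

Run:
```python
from h import *
s,f=wrist(); print(s['eef_pos'],s['ft_force'],blobs(f,*OR,55),blobs(f,(50,120,30),(80,255,255),55))
```

```text
[461.86506217 137.26130421 142.51047349] [-0.22954292  0.43130747  0.7000952 ] [([277, 53, 78, 81, 4918], array([315.7,  93. ]), array([462.5, 224.1,  55. ]))] [([215, 288, 14, 27, 69], array([221.6, 301.7]), array([383.2,  59.2,  55. ]))]
```

move_arm([
  [-1,-0.2,0,0],
  [-1,-0.2,0,0],
  [-1,-0.2,0,0],
  [-1,-0.2,0,0],
  [-1,-0.2,0,0],
])

```text
clock: 11.53
eef_pos: [441.7, 37.2, 142.4]
tool_rot: [0.707, 0.707, 0.0, 0.0]
ft_force: [-0.4, 0.0, 1.3]
gripper_width: 85.4
gripper_force: 0.0
```

move_arm([
  [-1,-0.2,0,0],
  [-1,-0.2,0,0],
  [-0.7,0,0,0],
  [0,0,0,0],
  [0,0,0,0],
])

```text
clock: 11.95
eef_pos: [434.1, -16.3, 142.4]
tool_rot: [0.708, 0.706, 0.0, 0.0]
ft_force: [-0.9, 0.7, 0.2]
gripper_width: 85.1
gripper_force: 0.0
```

Run:
```python
from h import *
s,f=wrist(); print(s['eef_pos'],s['ft_force'],blobs(f,*OR,55),blobs(f,(50,120,30),(80,255,255),55))
```

```text
[434.07287843 -16.28682893 142.38962055] [-0.91793948  0.68054791  0.19439912] [([279, 182, 69, 69, 3711], array([313.3, 216.4]), array([432.8, -19.1,  55. ]))] [([156, 92, 91, 77, 5380], array([200. , 129.9]), array([352.2,  46.1,  55. ])), ([167, 234, 79, 78, 1520], array([214.7, 261.6]), array([352.9, -57.1,  55. ]))]
```

move_arm([
  [-0.13,-0.06,0.8,0],
  [0,0,0.9,0],
  [0,0,0.9,0],
  [0,0,0.9,0],
  [0,0,0.9,0],
])

```text
clock: 12.42
eef_pos: [433.0, -17.5, 53.6]
tool_rot: [0.707, 0.708, 0.0, 0.0]
ft_force: [1.3, -0.3, -0.1]
gripper_width: 85.3
gripper_force: 0.0
```

move_arm([
  [0,0,0.8,0],
  [0,0,0.4,0],
  [0,0,0,0],
  [0,0,0,0],
  [0,0,0,0],
])

```text
clock: 12.83
eef_pos: [433.4, -18.4, 31.0]
tool_rot: [0.707, 0.707, 0.0, 0.001]
ft_force: [-0.0, -0.8, -0.0]
gripper_width: 85.9
gripper_force: 0.0
```

move_arm([
  [0,0,0,0],
  [0,0,0,0],
  [0,0,0,0],
  [0,0,0,0],
  [0,0,0,0],
], grip=1)

```text
clock: 13.25
eef_pos: [433.1, -18.6, 31.1]
tool_rot: [0.707, 0.707, 0.0, 0.001]
ft_force: [-1.2, 0.3, 7.2]
gripper_width: 53.7
gripper_force: 46.9
```

move_arm([
  [0,0,0,0],
  [0,0,0,0],
  [0,0,-0.2,0],
  [0,0,-0.4,0],
  [0,0,-0.6,0],
])

```text
clock: 13.67
eef_pos: [431.8, -18.4, 54.2]
tool_rot: [0.707, 0.707, -0.001, -0.001]
ft_force: [-0.5, -0.7, -5.0]
gripper_width: 53.7
gripper_force: 48.6
```

move_arm([
  [0,0,-0.8,0],
  [0,0,-0.6,0],
  [0,0,-0.4,0],
  [0,0,0,0],
  [0,0,0,0],
])

```text
clock: 14.08
eef_pos: [432.8, -18.6, 90.5]
tool_rot: [0.707, 0.707, 0.0, 0.0]
ft_force: [0.3, -0.2, -5.8]
gripper_width: 53.4
gripper_force: 48.8
```

move_arm([
  [0,0,0,0],
  [0,0,0,0],
  [0,0,0,0],
  [0,0,0,0],
  [0,0,0,0],
])

```text
clock: 14.5
eef_pos: [432.6, -18.5, 90.0]
tool_rot: [0.707, 0.707, -0.0, -0.0]
ft_force: [-0.4, -0.4, -4.9]
gripper_width: 53.2
gripper_force: 48.8
```

Run:
```python
from h import *
F=[]
for i in range(6):
    bot.grab_frame('scene'); s=bot.read_state(); F.append(s['ft_force'][2].round(2))
print(s['eef_pos'],F,np.mean(F))
```

```text
[432.81424653 -18.58849117  90.28919833] [np.float64(-4.71), np.float64(-5.21), np.float64(-4.91), np.float64(-6.2), np.float64(-4.76), np.float64(-5.05)] -5.14
```

Middle is about 5.1 N, so very likely the heaviest. I'll set it down softly and heft the right one.

move_arm([
  [0,0,0.7,0],
  [0,0,0.7,0],
  [0,0,0.6,0],
  [0,0,0.4,0],
  [0,0,0.2,0],
])

```text
clock: 15.22
eef_pos: [432.4, -18.5, 37.4]
tool_rot: [0.707, 0.707, -0.0, -0.001]
ft_force: [-0.4, -0.7, -4.6]
gripper_width: 53.2
gripper_force: 48.7
```

move_arm([
  [0,0,0.1,0],
  [0,0,0.1,0],
  [0,0,0.1,0],
  [0,0,0.06,0],
  [0,0,0,0],
])

```text
clock: 15.63
eef_pos: [433.1, -18.6, 31.3]
tool_rot: [0.707, 0.707, 0.0, 0.0]
ft_force: [-0.1, -0.1, -5.1]
gripper_width: 53.2
gripper_force: 48.9
```

move_arm([
  [0,0,0,0],
  [0,0,0,0],
  [0,0,0,0],
  [0,0,0,0],
  [0,0,0,0],
], grip=-1)

```text
clock: 16.05
eef_pos: [433.0, -18.6, 31.4]
tool_rot: [0.707, 0.707, 0.0, 0.0]
ft_force: [-0.9, 0.8, 0.6]
gripper_width: 85.0
gripper_force: 0.0
```

move_arm([
  [0,0,-0.6,0],
  [0,0,-1,0],
  [0,0,-1,0],
  [0,0,-1,0],
  [0,0,-1,0],
])

```text
clock: 16.47
eef_pos: [432.7, -18.5, 124.1]
tool_rot: [0.707, 0.707, -0.0, 0.0]
ft_force: [-0.6, -0.6, 0.4]
gripper_width: 85.4
gripper_force: 0.0
```

move_arm([
  [-0.4,0,-1,0],
  [-1,0.2,0,0],
  [-1,0.3,0,0],
  [-1,0.3,0,0],
  [-1,0.3,0,0],
])

```text
clock: 16.88
eef_pos: [455.0, -107.4, 143.4]
tool_rot: [0.707, 0.707, 0.0, 0.0]
ft_force: [-0.2, 0.2, 0.4]
gripper_width: 85.6
gripper_force: 0.0
```

move_arm([
  [-1,0.3,0,0],
  [-1,0.3,0,0],
  [-1,0.3,0,0],
  [-1,0.3,0,0],
  [-1,0.3,0,0],
])

```text
clock: 17.3
eef_pos: [484.9, -207.6, 143.1]
tool_rot: [0.707, 0.707, 0.0, -0.0]
ft_force: [-0.3, -0.1, -0.2]
gripper_width: 85.0
gripper_force: 0.0
```

move_arm([
  [-1,0,0,0],
  [-0.3,0,0,0],
  [0,0,0,0],
  [0,0,0,0],
  [0,0,0,0],
])

```text
clock: 17.72
eef_pos: [484.5, -231.5, 143.0]
tool_rot: [0.707, 0.707, 0.0, -0.0]
ft_force: [0.4, 0.3, -0.2]
gripper_width: 85.4
gripper_force: 0.0
```

Run:
```python
from h import *
s,f=wrist(); print(s['eef_pos'],s['ft_force'],blobs(f,*OR,55))
cv2.imwrite('pics/w4.png',f['frame'][:,:,::-1])
```

```text
[ 484.53376725 -231.48161808  143.03930791] [ 0.39051444  0.34061329 -0.19260754] [([281, 181, 69, 69, 3700], array([314.9, 214.8]), array([ 484.4, -233.1,   55. ]))]
```

move_arm([
  [-0.07,0,0.8,0],
  [0,0,0.9,0],
  [0,0,0.9,0],
  [0,0,0.9,0],
  [0,0,0.9,0],
])

```text
clock: 18.18
eef_pos: [484.9, -232.9, 54.6]
tool_rot: [0.707, 0.708, 0.0, 0.0]
ft_force: [0.5, 0.2, 0.1]
gripper_width: 85.4
gripper_force: 0.0
```

move_arm([
  [0,0,0.8,0],
  [0,0,0.4,0],
  [0,0,0,0],
  [0,0,0,0],
  [0,0,0,0],
])

```text
clock: 18.6
eef_pos: [485.5, -234.0, 32.1]
tool_rot: [0.707, 0.707, 0.0, 0.001]
ft_force: [-0.1, -0.2, -0.1]
gripper_width: 85.3
gripper_force: 0.0
```

move_arm([
  [0,0,0,0],
  [0,0,0,0],
  [0,0,0,0],
  [0,0,0,0],
  [0,0,0,0],
], grip=1)

```text
clock: 19.02
eef_pos: [485.3, -234.3, 32.1]
tool_rot: [0.707, 0.707, 0.0, 0.001]
ft_force: [-0.9, -0.1, 6.5]
gripper_width: 53.6
gripper_force: 47.9
```

move_arm([
  [0,0,0,0],
  [0,0,0,0],
  [0,0,-0.2,0],
  [0,0,-0.4,0],
  [0,0,-0.6,0],
])

```text
clock: 19.43
eef_pos: [484.1, -233.6, 54.8]
tool_rot: [0.707, 0.707, -0.0, -0.001]
ft_force: [0.2, -0.1, -1.3]
gripper_width: 53.6
gripper_force: 47.6
```

move_arm([
  [0,0,-0.8,0],
  [0,0,-0.6,0],
  [0,0,-0.4,0],
  [0,0,0,0],
  [0,0,0,0],
])

```text
clock: 19.85
eef_pos: [484.8, -234.0, 91.4]
tool_rot: [0.707, 0.707, 0.0, 0.0]
ft_force: [-0.2, -0.3, -1.5]
gripper_width: 53.7
gripper_force: 47.6
```

move_arm([
  [0,0,0,0],
  [0,0,0,0],
  [0,0,0,0],
  [0,0,0,0],
  [0,0,0,0],
])

```text
clock: 20.27
eef_pos: [484.7, -233.9, 90.7]
tool_rot: [0.707, 0.707, -0.0, -0.0]
ft_force: [0.0, -0.1, -2.2]
gripper_width: 53.0
gripper_force: 47.6
```

Run:
```python
from h import *
F=[]
for i in range(6):
    bot.grab_frame('scene'); s=bot.read_state(); F.append(s['ft_force'][2].round(2))
print(s['eef_pos'],F,np.mean(F))
```

```text
[ 484.82313547 -233.97446631   91.09459834] [np.float64(-1.24), np.float64(-0.84), np.float64(-1.41), np.float64(-1.9), np.float64(-2.04), np.float64(-1.7)] -1.5216666666666667
```

Right is about 1.5 N, so the middle tin is heaviest. I'll set this one down and go back to the middle.

move_arm([
  [0,0,0.7,0],
  [0,0,0.7,0],
  [0,0,0.6,0],
  [0,0,0.4,0],
  [0,0,0.2,0],
])

```text
clock: 20.98
eef_pos: [484.4, -233.7, 38.1]
tool_rot: [0.707, 0.707, -0.0, -0.001]
ft_force: [-0.1, 0.6, -2.5]
gripper_width: 53.4
gripper_force: 47.6
```

move_arm([
  [0,0,0.1,0],
  [0,0,0.1,0],
  [0,0,0.1,0],
  [0,0,0.06,0],
  [0,0,0,0],
])

```text
clock: 21.4
eef_pos: [485.1, -234.1, 32.2]
tool_rot: [0.707, 0.707, 0.0, 0.0]
ft_force: [0.2, -0.3, -0.5]
gripper_width: 53.5
gripper_force: 47.6
```

move_arm([
  [0,0,0,0],
  [0,0,0,0],
  [0,0,0,0],
  [0,0,0,0],
  [0,0,0,0],
], grip=-1)

```text
clock: 21.82
eef_pos: [484.9, -234.1, 32.1]
tool_rot: [0.707, 0.707, 0.0, 0.0]
ft_force: [-0.7, 1.3, -0.4]
gripper_width: 85.0
gripper_force: 0.0
```

move_arm([
  [0,0,-0.6,0],
  [0,0,-1,0],
  [0,0,-1,0],
  [0,0,-1,0],
  [0,0,-1,0],
])

```text
clock: 22.23
eef_pos: [484.7, -233.9, 124.9]
tool_rot: [0.707, 0.707, 0.0, -0.0]
ft_force: [-0.2, -0.8, 0.7]
gripper_width: 85.3
gripper_force: 0.0
```

move_arm([
  [0.4,0,-1,0],
  [1,-0.2,0,0],
  [1,-0.3,0,0],
  [1,-0.3,0,0],
  [1,-0.3,0,0],
])

```text
clock: 22.65
eef_pos: [462.4, -145.2, 144.1]
tool_rot: [0.707, 0.707, 0.0, 0.0]
ft_force: [0.3, 0.7, -1.2]
gripper_width: 85.2
gripper_force: 0.0
```

move_arm([
  [1,-0.3,0,0],
  [1,-0.3,0,0],
  [1,-0.3,0,0],
  [1,-0.3,0,0],
  [1,-0.3,0,0],
])

```text
clock: 23.07
eef_pos: [432.4, -45.1, 144.0]
tool_rot: [0.707, 0.707, 0.0, 0.0]
ft_force: [0.7, 0.2, 0.1]
gripper_width: 85.4
gripper_force: 0.0
```

move_arm([
  [1,0,0,0],
  [0.37,0,0,0],
  [0,0,0,0],
  [0,0,0,0],
  [0,0,0,0],
])

```text
clock: 23.48
eef_pos: [433.2, -19.3, 143.9]
tool_rot: [0.707, 0.707, 0.0, 0.0]
ft_force: [1.2, -0.7, 0.5]
gripper_width: 85.6
gripper_force: 0.0
```

Run:
```python
from h import *
s,f=wrist(); print(s['eef_pos'],s['ft_force'],blobs(f,*OR,55))
```

```text
[433.16299933 -19.34185392 143.94953915] [ 1.23756636 -0.72356578  0.53796842] [([281, 178, 69, 69, 3686], array([314.8, 212.1]), array([433. , -19.2,  55. ]))]
```

move_arm([
  [0,0,0.8,0],
  [0,0,0.9,0],
  [0,0,0.9,0],
  [0,0,0.9,0],
  [0,0,0.9,0],
])

```text
clock: 23.95
eef_pos: [433.1, -19.5, 55.1]
tool_rot: [0.708, 0.707, 0.0, 0.0]
ft_force: [0.4, -1.1, -0.4]
gripper_width: 85.5
gripper_force: 0.0
```

move_arm([
  [0,0,0.8,0],
  [0,0,0.45,0],
  [0,0,0,0],
  [0,0,0,0],
  [0,0,0,0],
])

```text
clock: 24.37
eef_pos: [433.4, -19.0, 31.6]
tool_rot: [0.707, 0.707, 0.0, 0.001]
ft_force: [-0.9, -0.2, 0.3]
gripper_width: 85.1
gripper_force: 0.0
```

move_arm([
  [0,0,0,0],
  [0,0,0,0],
  [0,0,0,0],
  [0,0,0,0],
  [0,0,0,0],
], grip=1)

```text
clock: 24.78
eef_pos: [433.2, -18.7, 31.8]
tool_rot: [0.707, 0.707, 0.0, 0.001]
ft_force: [-1.0, -0.6, 7.2]
gripper_width: 53.4
gripper_force: 46.9
```

move_arm([
  [0,0,0,0],
  [0,0,0,0],
  [0,0,-0.2,0],
  [0,0,-0.4,0],
  [0,0,-0.6,0],
])

```text
clock: 25.2
eef_pos: [431.9, -18.3, 54.8]
tool_rot: [0.707, 0.707, -0.001, -0.001]
ft_force: [0.4, 0.2, -5.2]
gripper_width: 53.6
gripper_force: 48.5
```

move_arm([
  [0,0,-0.8,0],
  [0,0,-0.8,0],
  [0,0,-0.8,0],
  [0,0,-0.8,0],
  [0,0,-0.8,0],
])

```text
clock: 25.62
eef_pos: [432.2, -18.4, 136.0]
tool_rot: [0.707, 0.707, -0.0, -0.0]
ft_force: [0.2, -0.5, -5.4]
gripper_width: 53.3
gripper_force: 48.6
```

move_arm([
  [0,0,-0.8,0],
  [0,0,-0.8,0],
  [0,0,-0.8,0],
  [0,0,-0.8,0],
  [0,0,-0.8,0],
])

```text
clock: 26.03
eef_pos: [432.0, -18.3, 215.9]
tool_rot: [0.707, 0.707, -0.0, -0.0]
ft_force: [0.6, -0.3, -5.4]
gripper_width: 53.3
gripper_force: 48.6
```

move_arm([
  [0.1,0.4,0,0],
  [0.1,0.7,0,0],
  [0.15,0.8,0,0],
  [0.15,0.8,0,0],
  [0.15,0.8,0,0],
])

```text
clock: 26.45
eef_pos: [503.3, -5.1, 213.9]
tool_rot: [0.707, 0.707, -0.0, -0.001]
ft_force: [-0.5, -0.1, -4.2]
gripper_width: 53.6
gripper_force: 49.5
```

move_arm([
  [0.15,0.8,0,0],
  [0.15,0.8,0,0],
  [0.15,0.8,0,0],
  [0.15,0.8,0,0],
  [0.15,0.8,0,0],
])

```text
clock: 26.87
eef_pos: [583.3, 10.0, 213.3]
tool_rot: [0.707, 0.707, -0.001, -0.001]
ft_force: [-0.2, -0.3, -5.1]
gripper_width: 53.8
gripper_force: 49.5
```

move_arm([
  [0.15,0.8,0,0],
  [0.15,0.8,0,0],
  [0.1,0.8,0,0],
  [0,0.6,0,0],
  [0,0.5,0,0],
])

```text
clock: 27.28
eef_pos: [653.5, 18.0, 212.8]
tool_rot: [0.707, 0.707, -0.001, -0.001]
ft_force: [-0.6, -0.1, -5.3]
gripper_width: 53.8
gripper_force: 49.5
```

move_arm([
  [0,0.3,0,0],
  [0,0.1,0,0],
  [0,0,0,0],
  [0,0,0,0],
  [0,0,0,0],
])

```text
clock: 27.7
eef_pos: [660.3, 17.5, 214.8]
tool_rot: [0.707, 0.707, -0.0, -0.0]
ft_force: [0.4, 0.7, -5.5]
gripper_width: 53.5
gripper_force: 49.5
```

Run:
```python
from h import *
a=save('scene','s5.png');b=save('side','d5.png'); s=bot.read_state(); print(s['eef_pos'],s['ft_force'],s['gripper_width'],s['qvel'])
c=cv2.resize(a['frame'][140:300,220:420],None,fx=2,fy=2)
d=cv2.resize(b['frame'][100:260,200:380],None,fx=2,fy=2)
cv2.imwrite('pics/c5.png',np.hstack([c,d])[:,:,::-1])
for f in (a,b):print(blobs(f,*RED,140,20),blobs(f,*OR,52))
```

```text
[660.4576685   17.43297834 215.15942302] [-0.39911647 -0.96009154 -5.24617124] 53.40833695507437 [ 0.00050895 -0.00279059 -0.00453547  0.00139358  0.0001885  -0.00010896]
[([295, 250, 10, 9, 70], array([299.4, 254. ]), array([668.4, 132.6, 140. ]))] [([263, 186, 21, 20, 296], array([273.3, 196.3]), array([ 564.6, -138.9,   52. ])), ([380, 251, 21, 19, 320], array([389.6, 260. ]), array([464.6, 228.2,  52. ]))]
[([243, 200, 8, 7, 44], array([246.5, 203.1]), array([669.1, 129.7, 140. ]))] [([249, 143, 20, 14, 211], array([258.9, 149.2]), array([ 755.2, -247.7,   52. ])), ([332, 156, 16, 11, 148], array([339.8, 161. ]), array([ 484.6, -228.8,   52. ])), ([309, 258, 22, 18, 310], array([319.5, 266.3]), array([461.7, 228.4,  52. ]))]
```

View pics/c5.png

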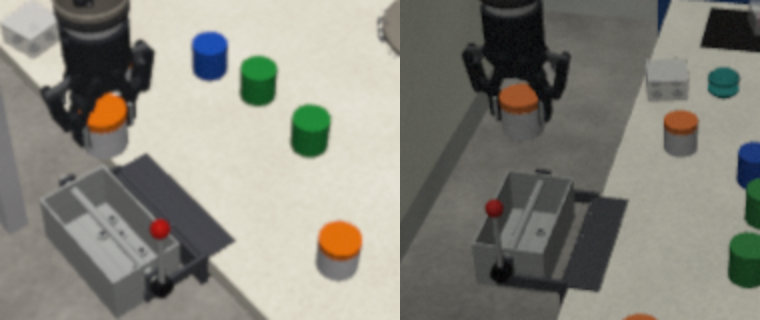

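The tin is held upright (scene lid (273,196)), the lever is still upright (ball (299,254)), and the other two tins are standing. I'll centre it with another 9 mm along x and settle.

move_arm([
  [0,0.2,0,0],
  [0,0.25,0,0],
  [0,0,0,0],
  [0,0,0,0],
  [0,0,0,0],
])

```text
clock: 28.22
eef_pos: [669.8, 17.4, 214.7]
tool_rot: [0.707, 0.707, -0.0, -0.0]
ft_force: [0.7, 0.1, -4.2]
gripper_width: 53.3
gripper_force: 49.5
```

move_arm([
  [0,0,0,0],
  [0,0,0,0],
  [0,0,0,0],
  [0,0,0,0],
  [0,0,0,0],
])

```text
clock: 28.63
eef_pos: [669.8, 17.4, 215.0]
tool_rot: [0.707, 0.707, 0.0, 0.0]
ft_force: [-0.9, 1.1, -5.4]
gripper_width: 53.2
gripper_force: 49.5
```

Run:
```python
from cell import bot
s=bot.read_state(); print(s['clock'],s['eef_pos'],s['gripper_width']); print(bot.finish_job())
```

```text
28.6333 [669.78135207  17.41977308 214.97782943] 53.17443789820754
the job is handed in; nothing more can be done
None
```

I levelled the bin, hefted the tins left to right (about 2.9, 5.1 and 1.5 N), and handed in at 28.6 s holding the heaviest, the middle one, over the bin's middle with its foot about 14 cm above the rim; `finish_job()` gave no verdict.

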